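Pack the grooved die blocks into the bench tray

TASK

Put the three rectangular grooved steel blocks away in the wooden tray, upright and side by side with their lengths across the tray, packed from the corner marked with brass (far left, seen from the robot): first push the longest right into that corner, one end against the long rim and one side against the short rim, then pack the middle one against its side, then the shortest against the middle one, each with one end pushed up to that same long rim. Leave the round die, the six-sided die and the big nut where they stand.

Things in the scene. Friction and masses are not known exactly. Their poses are not given: they have to be found in the camera images.
- tray: low wooden tray, fixed to the bench, 112 mm (its x) by 156 mm (its y) outside, 96 by 140 mm inside; floor 4 mm thick, rim 8 mm thick whose top is 12 mm above the bench (8 mm above the tray floor). The two long rims run along its y, the short ones along its x. Origin at the centre of its underside; z up. It is found to the left or the right of the loose things
- tray_corner (a point): the reference corner of the tray, the far left one as seen from the robot, marked by a thin brass angle on top of the rim (44 and 36 mm legs): the point at tray floor level where the inner faces of the long rim on the tray's +x side (away from the robot) and the short rim on its +y side meet; axes as the tray's, so the inside of the tray lies toward -x and -y
- block_long: loose rectangular plain steel block, 60 long x 28 wide x 45 mm high, standing on its underside, three grooves 7 mm wide and 5 mm deep cut across its top from side to side; origin at the centre of its underside, x along its 60 mm length, y along its width, z up; about 570 g, may differ by a quarter
- block_mid: loose rectangular plain steel block, 48 long x 28 wide x 45 mm high, standing on its underside, two grooves 7 mm wide and 5 mm deep cut across its top from side to side; origin at the centre of its underside, x along its 48 mm length, y along its width, z up; about 460 g, may differ by a quarter
- block_short: loose rectangular plain steel block, 36 long x 28 wide x 45 mm high, standing on its underside, one groove 7 mm wide and 5 mm deep cut across its top from side to side; origin at the centre of its underside, x along its 36 mm length, y along its width, z up; about 340 g, may differ by a quarter
- round_die: loose round steel die, 42 mm diameter, 45 mm high, with a dark round mark on top; origin at the centre of its underside. Does not belong in the tray
- hex_die: loose six-sided steel die, 42 mm across its flats, 45 mm high; origin at the centre of its underside. Does not belong in the tray
- nut: loose big dark six-sided nut with a hole, 46 mm across its flats, 26 mm high; origin at the centre of its underside. Does not belong in the tray
- plate: fixed dark flat steel plate, 110 x 150 x 20 mm high, a bystander on the other side from the tray; origin at the centre of its underside
Things that resemble listed ones, but are neither listed nor needed, are in the scene too. Several things have the shape of the tray; the one meant has the colours described above.

How it is judged:
By the outcome, as a careful person would: the job done as asked, in the order asked, and still so for the second after the job is handed in, with the robot touching nothing.
It also fails if it takes over 112 s, if anything falls off the work surface, if the arm or the gripper's body presses on something with over 40 N, if the wrist force passes 120 N, or if a joint passes its speed limit or range.

ROBOT

A 7-joint arm with a two-finger parallel gripper is mounted at the origin on the work surface. World frame = base frame: x ahead of the robot, y to its left, z up, the work surface at z = 0. Lengths are in m, angles in rad, forces in N, time in s.
With the tool pointing down it reaches from about 0.4 to 0.9 m from the base axis. Payload 5.5 kg.
Tool frame: the origin (TCP) lies between the finger pads; the fingertips stand 17 mm ahead of it and the grasp point (between the pads) lies 2 mm behind it; z points along the fingers, y is the line along which they close (so a half turn about z gives the same grasp; the last joint's range is limited). The gripper opens to 92 mm and grips with 3 to 60 N. Pads are 19 mm wide; open, the fingers measure 130 mm over their backs; the gripper's body (75 mm by 190 mm) begins 47 mm behind the grasp point.
Start: joints at [-1.08, 0.501, -0.427, 1.55, 0.221, 1.138, -0.21], TCP at [0.147, 0.633, 0.212] pointing down, gripper open.
Joint ranges: [-2.88, 2.88], [-0.31, 2.03], [-1.54, 1.56], [0.2, 2.42], [-1.41, 4.55], [0.19, 2.02], [-2.57, 2.57]. Speed limits (rad/s): [2.57, 2.57, 3.14, 3.14, 3.14, 3.14, 3.14].

INTERFACE

Orientations are given as a unit quaternion [x, y, z, w].
In Python, from plant import read_state, get_image, camera_model, hand_in gives the robot as it stands. The module is installed in compiled form; this text tells all that it offers.
- The arm moves only by the tool move_arm, never from a script. Its argument "targets" is a list of rows, each an object with "claw": the finger opening in mm, from 0 to 91.8; "dp": the shift along the tool's x, y, z in mm, a list of three; "roll": the turn about the tool's z in rad. A call has 1 to 5 rows; each row is the pose to reach, as a shift and turn from the pose commanded when the call began, along the tool's axes at that moment; what a row does not reach only later rows make up. A row lasts 1/8 s, in which the tool goes at most 62.5 mm and 10.7 degrees, less where a joint would pass 70% of its speed; a pose out of reach is approached as far as the arm can. A call with a gripper value outside its range is refused whole. The fingers move at their own pace and stop on an object; the grip force is fixed at half the most. Time passes only in rows, so rows that repeat a pose let the fingers close. It gives the time, the measured TCP pose, the force, the opening and the grip force at its end, in the units of the state.
- read_state(): the state, without advancing time (a new reading comes with each control period).
- get_image(name): name is "side" or "top" or "wrist"; returns the picture (384x512x3 uint8, blue, green, red); there is no depth.
- camera_model(name): a dict with "fx", "fy", "cx", "cy" (pixels), "R" (3x3) and "t" (3): a world point X has camera coordinates R X + t. Camera axes: x right, y down, z forward; pixel columns grow to the right and rows downward; lengths in m; the calibration is good to about 2 mm. A picture is of the moment at which its call begins: read the wrist's pose just before it. camera_model takes no time and is no camera call; for the wrist camera it gives the pose at the moment of the call.
- hand_in(): hands the job in; it is judged then, once.
The state is a dict: "clock": time; "joint_pos": joint angles; "dq": joint speeds; "effort": joint torques, N m; "position": TCP position; "tcp_rot": TCP orientation; "contact_force": force on the tool from outside, world axes, zero at the start; "ft_torque": the same for the moment, N m; "finger_gap": opening from 0.0 (shut) to 1.0 (fully open); "grip_force": force on a finger pad.
Only numpy, scipy, OpenCV 4.12 (cv2) and the standard library are available. Lean on these libraries where they do the work, as an engineer would, in place of code of your own. Each camera call takes 0.05 s, during which the arm holds its last target. There are 200 camera calls.

## Working session

There is one attempt and no reset: what is moved stays moved. The work goes in short steps, Python scripts to look and compute and a tool call to move; the robot and the scene stay as the last step left them, time stands still between calls to the robot, and variables do not carry over. Pictures are saved under pics/ and viewed, at most 14 in all, crops included, and the job is handed in when it is done.

Besides the shell and the picture viewer there is one more tool, called after "Call:" by a JSON object that holds its "name" and its "arguments", one argument or row to a line. move_arm: Moves the arm, as the interface text tells. Its arguments: {"type":"object","properties":{"targets":{"type":"array","items":{"type":"object","properties":{"claw":{"type":"number"},"dp":{"type":"array","items":{"type":"number"}},"roll":{"type":"number"}}}}},"required":["targets"]}

```bash
mkdir -p pics; ls; python3 - <<'E'
from plant import *
import cv2
s=read_state();print({k:(v if not hasattr(v,'__len__') else [round(float(x),4) for x in v]) for k,v in s.items()})
for n in ['top','side']:
    cv2.imwrite(f'pics/{n}0.png',get_image(n));m=camera_model(n);print(n,m)
E
```

```text
pics
{'clock': 0.0, 'joint_pos': [-1.0798, 0.5018, -0.4268, 1.5514, 0.2208, 1.1383, -0.2103], 'dq': [0.0006, 0.0008, 0.0012, -0.0007, -0.0011, -0.0006, -0.0001], 'effort': [0.0003, -56.6596, -5.816, -27.9116, -0.0685, 0.0304, 0.0002], 'position': [0.1466, 0.6325, 0.2105], 'tcp_rot': [0.1136, 0.9935, -0.0009, -0.0001], 'contact_force': [-0.2064, 0.5512, 0.5366], 'ft_torque': [0.0547, -0.0171, 0.0001], 'grip_force': 0.0, 'finger_gap': 0.9992336346974462}
top {'fx': 420.42993848565243, 'fy': 420.42993848565243, 'cx': 256.7418365137262, 'cy': 198.23339332537898, 'R': array([[ 0.14001262, -0.99014264,  0.00374387],
       [-0.96921357, -0.13782459, -0.20403295],
       [ 0.20253772,  0.02493858, -0.97895686]]), 't': array([-0.01817678,  0.5136877 ,  0.94584943])}
side {'fx': 424.6745648474031, 'fy': 424.6745648474031, 'cx': 252.9856850303103, 'cy': 188.85912011535964, 'R': array([[ 0.742437  , -0.66991485,  0.00117955],
       [-0.32173849, -0.35811182, -0.87649317],
       [ 0.5875982 ,  0.65036145, -0.48141286]]), 't': array([-0.35278853,  0.23144747,  0.60947987])}
```

View pics/top0.png

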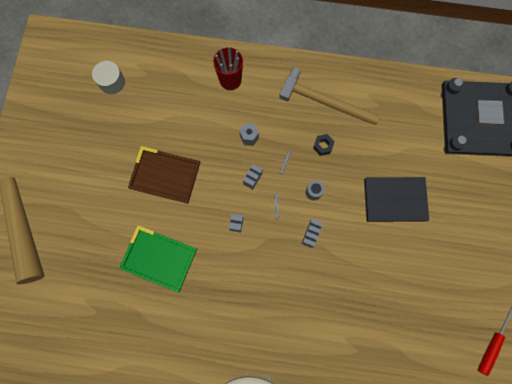

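View pics/side0.png

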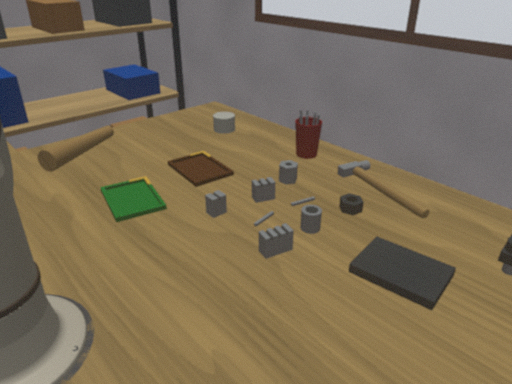

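The top view shows a wooden tray (165,175) and a green one (158,260), both with brass corners. The dark-brown wooden one fits the description. The block candidates are long (312,233), mid (253,177) and short (236,222), the hex die is at (249,134), the round die at (315,190) and the nut at (324,144). I'll confirm these in an enlarged crop.

```bash
cat > h.py <<'E'
from plant import *
import cv2, numpy as np
from scipy.spatial.transform import Rotation as Rn
def ray(m,uv,z):
    R=np.array(m['R']);t=np.array(m['t']);c=-R.T@t
    d=R.T@np.array([(uv[0]-m['cx'])/m['fx'],(uv[1]-m['cy'])/m['fy'],1])
    return c+d*(z-c[2])/d[2]
def proj(m,X):
    p=np.array(m['R'])@np.array(X)+m['t'];return np.array([m['fx']*p[0]/p[2]+m['cx'],m['fy']*p[1]/p[2]+m['cy']])
E
python3 - <<'E'
from h import *
i=cv2.imread('pics/top0.png');c=i[115:265,120:345]
cv2.imwrite('pics/top0c.png',cv2.resize(c,None,fx=3.5,fy=3.5,interpolation=cv2.INTER_CUBIC))
m=camera_model('top')
for n,uv,z in [('long',(312,233),.04),('mid',(253,177),.04),('short',(236,222),.04),('tray',(165,175),.008),('green',(158,260),.008),('round',(315,190),.04),('hex',(249,134),.04)]:print(n,ray(m,uv,z).round(3))
w=camera_model('wrist');print(w); s=read_state();R=Rn.from_quat(s['tcp_rot']).as_matrix();print(R.round(3))
c=-np.array(w['R']).T@w['t'];print('cam in tool',R.T@(c-s['position']),'\n',(np.array(w['R'])@R).round(3))
E
```

```text
long [ 0.449 -0.087  0.04 ]
mid [0.565 0.071 0.04 ]
short [0.45  0.095 0.04 ]
tray [0.547 0.292 0.008]
green [0.336 0.27  0.008]
round [ 0.554 -0.082  0.04 ]
hex [0.673 0.096 0.04 ]
{'fx': 275.0824407126116, 'fy': 275.0824407126116, 'cx': 253.18358888572476, 'cy': 194.2116372928139, 'R': array([[ 0.22514137,  0.97432011, -0.00341726],
       [ 0.9331387 , -0.21461374,  0.28843215],
       [ 0.28029185, -0.06812679, -0.95749424]]), 't': array([-0.64790644, -0.0381869 ,  0.39143835])}
[[-0.974  0.226 -0.   ]
 [ 0.226  0.974 -0.002]
 [ 0.    -0.002 -1.   ]]
cam in tool [ 0.07685122 -0.0004838  -0.17301879] 
 [[ 0.001  1.     0.002]
 [-0.957  0.001 -0.288]
 [-0.288 -0.001  0.957]]
```

View pics/top0c.png

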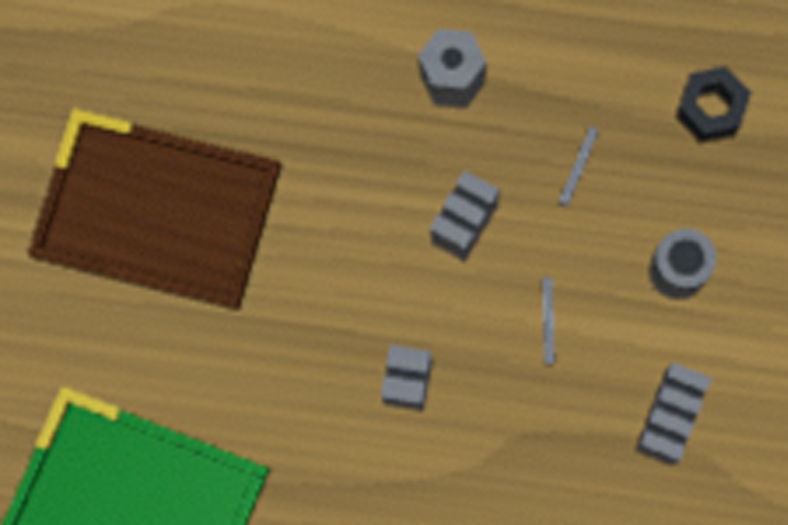

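The crop confirms it. The brown wooden tray has its outer corners at crop (75,112), (280,163), (238,307) and (30,257), with brass at the far left. The long block is at (673,413) with 3 grooves, the mid at (465,214) with 2, and the short at (407,377) with 1. There are two pins lying nearby as well, which I'll avoid.

```bash
python3 - <<'E'
from h import *
m=camera_model('top')
f=lambda p,z:ray(m,(p[0]/3.5+120,p[1]/3.5+115),z)
T=[f(p,.012) for p in [(75,112),(280,163),(238,307),(30,257)]]
print('tray',np.round(T,4).tolist(),'c',np.mean(T,0).round(4),[np.linalg.norm(T[i]-T[(i+1)%4]).round(4) for i in range(4)])
d=T[0]-T[3]+T[1]-T[2];print('tray x yaw',np.arctan2(d[1],d[0]))
B={'long':[(673,363),(710,378),(674,463),(638,447)],'mid':[(465,171),(499,188),(465,260),(431,236)],'short':[(390,345),(432,349),(424,409),(382,402)]}
for k,v in B.items():
    # top face corners: the lower edge shows some side face
    P=[f(p,.045) for p in v];d=P[0]-P[3]+P[1]-P[2]
    print(k,np.mean(P,0).round(4),'yaw',np.arctan2(d[1],d[0]).round(3),[np.linalg.norm(P[i]-P[(i+1)%4]).round(4) for i in range(4)])
s=read_state();R=Rn.from_quat(s['tcp_rot']).as_matrix()
for X in [(.5,.29,.25),(.52,.09,.25)]: print((R.T@(np.array(X)-s['position'])*1000).round(0))
E
```

```text
tray [[0.6099, 0.3634, 0.012], [0.5929, 0.2099, 0.012], [0.4846, 0.2216, 0.012], [0.4994, 0.3739, 0.012]] c [0.5467 0.2922 0.012 ] [np.float64(0.1544), np.float64(0.109), np.float64(0.1531), np.float64(0.111)]
tray x yaw -0.10086616275252974
long [ 0.4488 -0.0875  0.045 ] yaw -0.279 [np.float64(0.0268), np.float64(0.0629), np.float64(0.0261), np.float64(0.0622)]
mid [0.5659 0.0713 0.045 ] yaw -0.306 [np.float64(0.0266), np.float64(0.0565), np.float64(0.029), np.float64(0.0521)]
short [0.448 0.094 0.045] yaw 0.016 [np.float64(0.0287), np.float64(0.0412), np.float64(0.0287), np.float64(0.0392)]
[-422. -254.  -39.]
[-486. -444.  -39.]
```

```bash
cat >> h.py <<'E'
def go(X,yaw=None):
    "dp (mm) and roll to bring TCP to X with tool-y at world angle yaw"
    s=read_state();R=Rn.from_quat(s['tcp_rot']).as_matrix()
    print('at',np.round(s['position'],4),'yaw_y',round(float(np.arctan2(R[1,1],R[0,1])),4),'tilt',np.round(R[:2,2],4),'F',np.round(s['contact_force'],1),'gap',round(91.8*s['finger_gap'],1),'t',round(s['clock'],2),'q',np.round(s['joint_pos'],2))
    print('dp',(R.T@(np.array(X)-s['position'])*1000).round(1),'roll',None if yaw is None else round(float(np.arctan2(R[1,1],R[0,1])-yaw),3))
E
python3 -c "
from h import *
go((.54,.215,.16),-.10)"
```

```text
at [0.1467 0.6326 0.2106] yaw_y 1.343 tilt [-0.0005 -0.0017] F [ 0.4  0.8 -0.2] gap 92.1 t 0.1 q [-1.08  0.5  -0.43  1.55  0.22  1.14 -0.21]
dp [-477.4 -317.9   51.1] roll 1.443
```

Call:
{"name": "move_arm", "arguments": {
  "targets": [
    {"dp": [-477,-318,0],"roll": 1.443,"claw": 91},
    {"dp": [-477,-318,0],"roll": 1.443,"claw": 91},
    {"dp": [-477,-318,0],"roll": 1.443,"claw": 91},
    {"dp": [-477,-318,0],"roll": 1.443,"claw": 91},
    {"dp": [-477,-318,0],"roll": 1.443,"claw": 91}
  ]
}}

```text
clock: 0.72
position: [0.362, 0.4038, 0.2114]
tcp_rot: [0.553, 0.833, -0.0, -0.0]
contact_force: [0.4, -0.5, -0.4]
finger_gap: 0.993
grip_force: 0.0
```

```bash
python3 -c "
from h import *
go((.54,.215,.16),-.10)"
```

```text
at [0.362  0.4038 0.2114] yaw_y 0.3994 tilt [-0.0002 -0.0001] F [ 0.4 -0.5 -0.4] gap 91.1 t 0.72 q [-0.75  0.28 -0.17  1.83  0.06  1.03 -0.54]
dp [-243.2   90.6   51.4] roll 0.499
```

Call:
{"name": "move_arm", "arguments": {
  "targets": [
    {"dp": [-243,91,51],"roll": 0.499,"claw": 91},
    {"dp": [-243,91,51],"roll": 0.499,"claw": 91},
    {"dp": [-243,91,51],"roll": 0.499,"claw": 91},
    {"dp": [-243,91,51],"roll": 0.499,"claw": 91},
    {"dp": [-243,91,51],"roll": 0.499,"claw": 91}
  ]
}}

```text
clock: 1.35
position: [0.5427, 0.2124, 0.1592]
tcp_rot: [0.742, 0.671, -0.001, 0.001]
contact_force: [-0.6, -0.0, 0.0]
finger_gap: 0.993
grip_force: 0.0
```

```bash
cat > snap.py <<'E'
from h import *
import sys
n=sys.argv[1]; m=camera_model('wrist'); np.savez(f'pics/{n}.npz',**m)
cv2.imwrite(f'pics/{n}.png',get_image('wrist'))
E
python3 -c "
from h import *
go((.54,.215,.16),-.10)"; python3 snap.py w1;  python3 -c "
from h import *
m=np.load('pics/w1.npz');i=cv2.imread('pics/w1.png')
P=[proj(m,(x,y,.02)) for x in (.44,.66) for y in (.17,.42)];print(P)
cv2.imwrite('pics/w1b.png',cv2.resize(i,None,fx=1.5,fy=1.5,interpolation=cv2.INTER_CUBIC))"
```

```text
at [0.5427 0.2124 0.1592] yaw_y -0.1009 tilt [-0.0006 -0.0033] F [-0.6 -0.   0. ] gap 91.1 t 1.35 q [-0.45  0.41  0.03  1.79 -0.01  0.95 -0.51]
dp [ 2.3 -3.  -0.8] roll -0.001
[array([172.1302399 , 221.54998552]), array([123.65231695, -19.14898823]), array([353.03933826, 204.47657433]), array([354.49974029, -46.93259832])]
```

View pics/w1b.png

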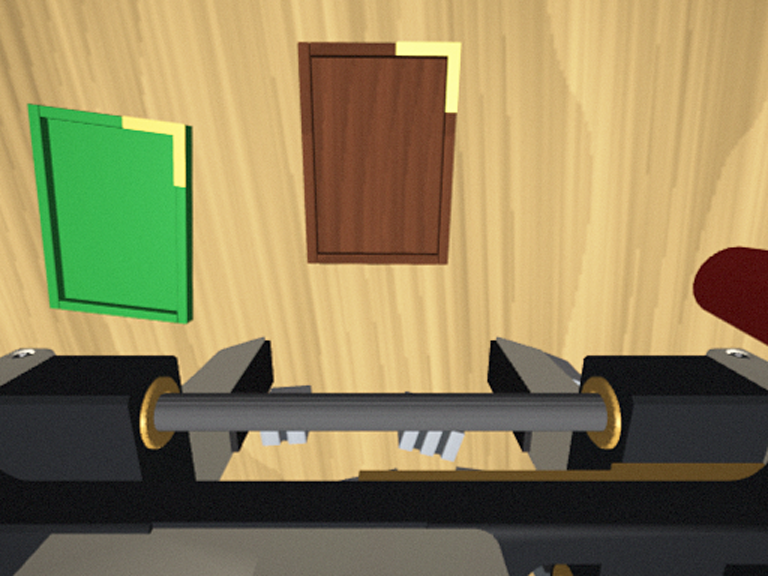

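The wrist view shows the wooden tray's rim top with outer corners at about (299,42), (461,42), (447,264) and (308,263) in the 1.5x picture, brass at the top right. Next I'll fit the tray pose.

```bash
cat >> h.py <<'E'
def fit(m,pts,lx,ly,z,sc,off=(0,0)):
    "pts: corners (+x+y),(+x-y),(-x-y),(-x+y) in enlarged picture; least-squares x,y,yaw in pixels"
    from scipy.optimize import least_squares
    q=(np.array(pts,float)+.5)/sc-.5+off
    L=np.array([[1,1],[1,-1],[-1,-1],[-1,1]])*[lx/2,ly/2]
    def W(p):
        c,s=np.cos(p[2]),np.sin(p[2]);return np.c_[L@np.array([[c,s],[-s,c]])+p[:2],np.full(4,z)]
    r=lambda p:np.ravel([proj(m,X)-u for X,u in zip(W(p),q)])
    X=np.array([ray(m,u,z) for u in q]);c=X.mean(0);d=X[0]-X[3]+X[1]-X[2]
    o=least_squares(r,[c[0],c[1],np.arctan2(d[1],d[0])])
    print('fit',o.x.round(4),'res px',o.fun.round(1),'edges',[round(float(np.linalg.norm(X[i]-X[(i+1)%4]))*1000,1) for i in range(4)]);return o.x
E
python3 -c "
from h import *
m=np.load('pics/w1.npz')
p=fit(m,[(461,42),(447,264),(308,263),(299,42)],.112,.156,.012,1.5)
go((p[0],0,.2),-.28)
go((.50,-.0,.16),-.28)"
```

```text
fit [ 0.551   0.2928 -0.1093] res px [ 0.3  0.3  0.9  0.5 -0.4  0.3 -0.8 -0.8] edges [155.7, 110.4, 154.8, 110.9]
at [0.5425 0.2132 0.1591] yaw_y -0.1 tilt [-0.0007 -0.0028] F [ 1.8 -0.4  0.3] gap 90.8 t 1.4 q [-0.45  0.41  0.03  1.79 -0.01  0.95 -0.51]
dp [-211.4   29.7  -40.3] roll 0.18
at [0.5425 0.2132 0.1591] yaw_y -0.1 tilt [-0.0007 -0.0028] F [ 1.8 -0.4  0.3] gap 90.8 t 1.4 q [-0.45  0.41  0.03  1.79 -0.01  0.95 -0.51]
dp [-2.164e+02 -2.110e+01 -2.000e-01] roll 0.18
```

Call:
{"name": "move_arm", "arguments": {
  "targets": [
    {"dp": [-216,-21,0],"roll": 0.18,"claw": 91},
    {"dp": [-216,-21,0],"roll": 0.18,"claw": 91},
    {"dp": [-216,-21,0],"roll": 0.18,"claw": 91},
    {"dp": [-216,-21,0],"roll": 0.18,"claw": 91},
    {"dp": [-216,-21,0],"roll": 0.18,"claw": 91}
  ]
}}

```text
clock: 2.02
position: [0.4984, 0.0041, 0.1608]
tcp_rot: [0.798, 0.603, -0.0, -0.0]
contact_force: [0.3, 0.6, -0.4]
finger_gap: 0.991
grip_force: 0.0
```

```bash
python3 snap.py w2; python3 -c "
from h import *
go((.45,-.17,.16),-.28)"
```

```text
at [0.499  0.0061 0.1608] yaw_y -0.2735 tilt [0.0001 0.001 ] F [-0.1  1.   0.4] gap 91.1 t 2.08 q [-0.19  0.26  0.15  1.99 -0.05  0.89 -0.29]
dp [-182.8    0.4    0.6] roll 0.006
```

Call:
{"name": "move_arm", "arguments": {
  "targets": [
    {"dp": [-180,0,0],"roll": 0.0,"claw": 91},
    {"dp": [-180,0,0],"roll": 0.0,"claw": 91},
    {"dp": [-180,0,0],"roll": 0.0,"claw": 91},
    {"dp": [-180,0,0],"roll": 0.0,"claw": 91},
    {"dp": [-180,0,0],"roll": 0.0,"claw": 91}
  ]
}}

```text
clock: 2.7
position: [0.4517, -0.1657, 0.1605]
tcp_rot: [0.796, 0.605, 0.0, -0.0]
contact_force: [0.6, 0.6, 1.3]
finger_gap: 0.994
grip_force: 0.0
```

```bash
python3 snap.py w3; python3 -c "
from h import *
for n,P in [('w2',[(.566,.071),(.448,.094)]),('w3',[(.449,-.0875)])]:
    m=np.load(f'pics/{n}.npz');i=cv2.imread(f'pics/{n}.png')
    print(n,[proj(m,p+(.045,)).round(0) for p in P])
a=cv2.imread('pics/w2.png');b=cv2.imread('pics/w3.png')
cv2.imwrite('pics/w3b.png',cv2.resize(b[20:200,150:390],None,fx=3,fy=3,interpolation=cv2.INTER_CUBIC))
cv2.imwrite('pics/w2b.png',cv2.resize(a[20:200,150:390],None,fx=3,fy=3,interpolation=cv2.INTER_CUBIC))
"
```

```text
w2 [array([299., 106.]), array([180., 116.])]
w3 [array([229., 114.])]
```

View pics/w3b.png

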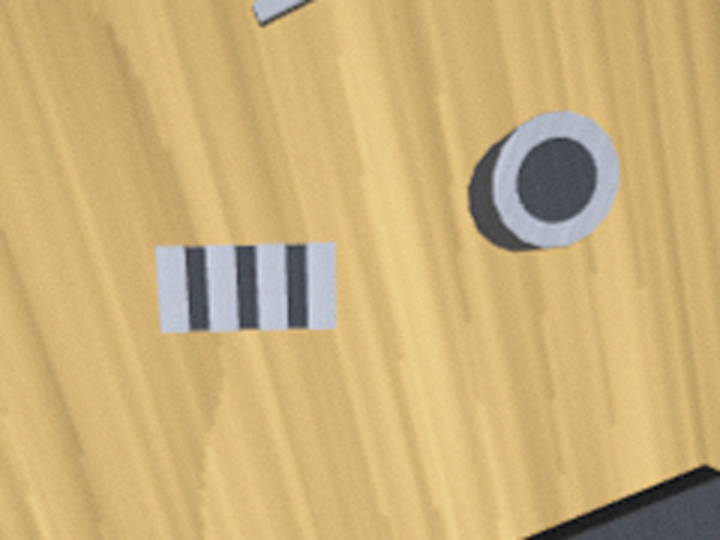

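View pics/w2b.png

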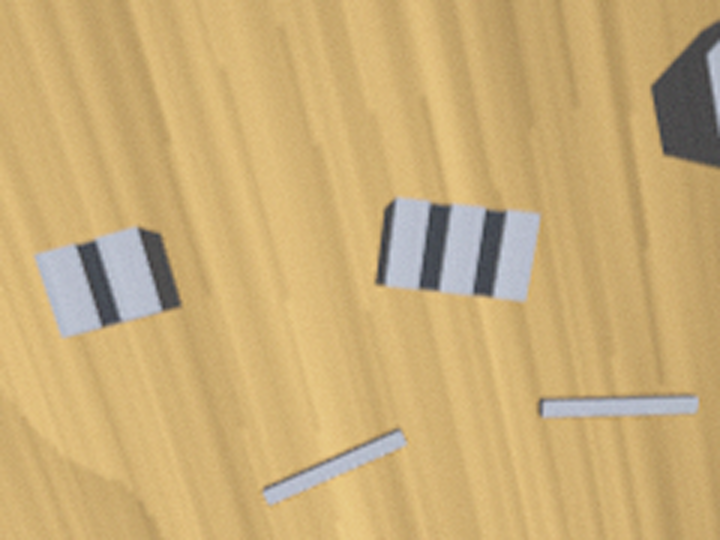

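In w3 (3x crop) the long block's top corners are (336,242), (336,329), (161,332) and (155,246), with 3 grooves. In w2 the mid's are (540,213), (525,302), (386,286) and (397,198), with 2 grooves, and the short's are (138,227), (162,313), (64,337) and (36,255), with 1 groove.

```bash
python3 -c "
from h import *
m=np.load('pics/w3.npz');o=(150,20)
l=fit(m,[(336,242),(336,329),(161,332),(155,246)],.06,.028,.045,3,o)
m=np.load('pics/w2.npz')
fit(m,[(540,213),(525,302),(386,286),(397,198)],.048,.028,.045,3,o)
fit(m,[(138,227),(162,313),(64,337),(36,255)],.036,.028,.045,3,o)
go((l[0],l[1],.16),l[2])"
```

```text
fit [ 0.4519 -0.0898 -0.2517] res px [-0.1  0.1  0.2 -0.  -0.1  0.1 -0.1 -0.1] edges [28.1, 59.7, 27.8, 60.0]
fit [ 0.5712  0.0718 -0.3786] res px [ 0.3  0.2  0.3 -0.2 -0.3  0.1 -0.3 -0.1] edges [28.4, 47.4, 27.8, 47.3]
fit [ 0.4518  0.0946 -0.0332] res px [ 0.3  0.   0.5 -0.3 -0.5  0.4 -0.2 -0.1] edges [28.2, 34.8, 27.6, 35.6]
at [ 0.4518 -0.1653  0.1604] yaw_y -0.2693 tilt [0.0002 0.0012] F [-0.5 -0.9 -0.4] gap 90.9 t 2.75 q [ 0.07  0.24  0.25  2.03 -0.08  0.88  0.1 ]
dp [ 72.8 -20.    0.5] roll -0.018
```

Call:
{"name": "move_arm", "arguments": {
  "targets": [
    {"dp": [73,-20,0],"roll": -0.018,"claw": 91},
    {"dp": [73,-20,0],"roll": -0.018,"claw": 91},
    {"dp": [73,-20,30],"roll": -0.018,"claw": 91},
    {"dp": [73,-20,60],"roll": -0.018,"claw": 91},
    {"dp": [73,-20,60],"roll": -0.018,"claw": 91}
  ]
}}

```text
clock: 3.38
position: [0.4495, -0.0906, 0.0988]
tcp_rot: [0.79, 0.612, -0.002, -0.002]
contact_force: [0.1, -0.1, -0.5]
finger_gap: 0.988
grip_force: 0.0
```

```bash
python3 -c "
from h import *
go((.4519,-.0898,.032),-.2517)"
```

```text
at [ 0.4495 -0.0906  0.0988] yaw_y -0.2524 tilt [-0.0048  0.0007] F [ 0.1 -0.1 -0.5] gap 90.7 t 3.38 q [-0.03  0.3   0.19  2.13 -0.09  0.73 -0.03]
dp [ 1.4  2.5 66.8] roll -0.001
```

Call:
{"name": "move_arm", "arguments": {
  "targets": [
    {"dp": [0,0,35],"claw": 91},
    {"dp": [0,0,66],"claw": 91},
    {"dp": [0,0,66],"claw": 91},
    {"dp": [0,0,66],"claw": 55},
    {"dp": [0,0,66],"claw": 50}
  ]
}}

```text
$.targets[0]: bad value
```

Call:
{"name": "move_arm", "arguments": {
  "targets": [
    {"dp": [0,0,0],"claw": 50},
    {"dp": [0,0,0],"claw": 50},
    {"dp": [0,0,0],"claw": 50},
    {"dp": [0,0,0],"claw": 50}
  ]
}}

```text
$.targets[0]: bad value
```

```bash
python3 -c "
from h import *
go((.4519,-.0898,.15),-.2517)"
```

```text
at [ 0.4495 -0.0906  0.0988] yaw_y -0.2524 tilt [-0.0048  0.0007] F [ 0.1 -0.1 -0.5] gap 90.7 t 3.38 q [-0.03  0.3   0.19  2.13 -0.09  0.73 -0.03]
dp [  1.4   1.9 -51.2] roll -0.001
```

The moves were refused, so roll is required in every row.

Call:
{"name": "move_arm", "arguments": {
  "targets": [
    {"dp": [0,0,35],"roll": 0,"claw": 91},
    {"dp": [0,0,66],"roll": 0,"claw": 91},
    {"dp": [0,0,66],"roll": 0,"claw": 91},
    {"dp": [0,0,66],"roll": 0,"claw": 55},
    {"dp": [0,0,66],"roll": 0,"claw": 50}
  ]
}}

```text
clock: 4.0
position: [0.4526, -0.0925, 0.036]
tcp_rot: [0.791, 0.611, 0.001, 0.001]
contact_force: [0.1, -0.0, 0.0]
finger_gap: 0.821
grip_force: 0.0
```

Call:
{"name": "move_arm", "arguments": {
  "targets": [
    {"dp": [0,0,0],"roll": 0,"claw": 50},
    {"dp": [0,0,0],"roll": 0,"claw": 50},
    {"dp": [0,0,0],"roll": 0,"claw": 50},
    {"dp": [0,0,0],"roll": 0,"claw": 50}
  ]
}}

```text
clock: 4.5
position: [0.4512, -0.0925, 0.0345]
tcp_rot: [0.791, 0.611, -0.0, -0.0]
contact_force: [1.0, 0.8, -0.4]
finger_gap: 0.545
grip_force: 0.0
```

```bash
python3 -c "
from h import *
go((.4519,-.0898,.15),-.2517);print(read_state()['grip_force'])"
```

```text
at [ 0.4512 -0.0925  0.0345] yaw_y -0.2554 tilt [-0.  0.] F [ 1.   0.8 -0.4] gap 50.0 t 4.5 q [-0.    0.42  0.17  2.16 -0.13  0.57  0.01]
dp [   2.8    0.  -115.5] roll -0.004
0.0
```

```bash
python3 -c "
from h import *
a=get_image('side');m=camera_model('side');p=proj(m,(.452,-.09,.03)).astype(int);print(p)
w=get_image('wrist')
A=cv2.resize(a[p[1]-80:p[1]+70,p[0]-100:p[0]+100],(533,400),interpolation=cv2.INTER_CUBIC)
B=cv2.resize(w[150:384,120:390],(461,400)); B=B[:,:260+0] if 0 else cv2.resize(w[150:384,120:390],(265,230))
C=np.zeros((400,800,3),np.uint8);C[:,:533]=A;C[:230,533:798]=B
cv2.imwrite('pics/g1.png',C)"
```

```text
[275 237]
```

View pics/g1.png

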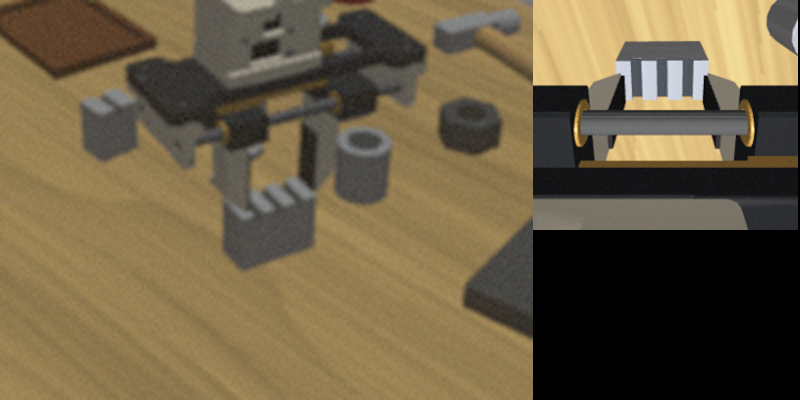

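```bash
python3 -c "
from h import *
m=camera_model('wrist');s=read_state();R=Rn.from_quat(s['tcp_rot']).as_matrix()
for uv in [(205.6,211),(295,211),(217,250),(293,250)]:
    X=ray(m,uv,.045);print(X.round(4),(R.T@(X-s['position'])*1000).round(1))
print(proj(m,s['position']))
m=camera_model('side');
for y in(-28,28): print(proj(m,s['position']+R@np.array([0,y/1000,.017])))
print(-m['R'].T@m['t'])
"
```

```text
[ 0.4276 -0.0685  0.045 ] [ 17.3 -28.8 -10.5]
[ 0.482  -0.0827  0.045 ] [ 17.3  27.4 -10.5]
[ 0.4267 -0.0965  0.045 ] [-10.  -22.6 -10.5]
[ 0.475  -0.1091  0.045 ] [-10.   27.3 -10.5]
[251.47280238 229.38167014]
[263.27467686 247.80523724]
[288.81871193 239.75339284]
[-0.02174046 -0.54983641  0.49668971]
```

```bash
python3 -c "
from h import *
a=get_image('side');w=get_image('wrist')
A=cv2.resize(a[185:275,230:320],(400,400),interpolation=cv2.INTER_CUBIC)
B=cv2.resize(w[190:290,190:310],(400,333),interpolation=cv2.INTER_CUBIC)
C=np.zeros((400,800,3),np.uint8);C[:,:400]=A;C[:333,400:]=B
cv2.imwrite('pics/g2.png',cv2.convertScaleAbs(C,alpha=1.4))"
```

```text
(no output)
```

View pics/g2.png

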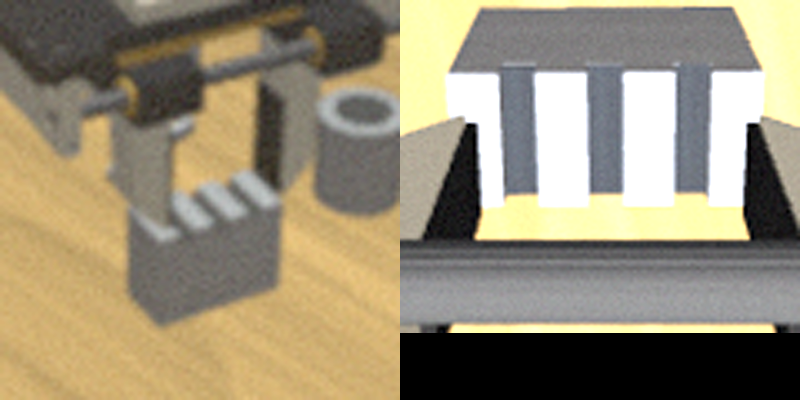

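The crop shows both fingertips above the block's top at about (475,125) and (745,125), overlapping its ends. From their size and row, the tips sit about 17 mm *behind* the reported TCP, not ahead, and they closed to 50 mm over a 60 mm block without touching it. I'll open and go down in checked steps.

Call:
{"name": "move_arm", "arguments": {
  "targets": [
    {"dp": [3,0,0],"roll": 0,"claw": 91},
    {"dp": [3,0,0],"roll": 0,"claw": 91},
    {"dp": [3,0,0],"roll": 0,"claw": 91},
    {"dp": [3,0,0],"roll": 0,"claw": 91},
    {"dp": [3,0,10],"roll": 0,"claw": 91}
  ]
}}

```text
clock: 5.32
position: [0.4527, -0.0897, 0.0247]
tcp_rot: [0.791, 0.611, 0.001, 0.001]
contact_force: [0.5, -0.1, 0.1]
finger_gap: 0.982
grip_force: 0.0
```

Call:
{"name": "move_arm", "arguments": {
  "targets": [
    {"dp": [0,0,0],"roll": 0,"claw": 91},
    {"dp": [0,0,0],"roll": 0,"claw": 91}
  ]
}}

```text
clock: 5.58
position: [0.4516, -0.0896, 0.0242]
tcp_rot: [0.791, 0.611, -0.0, -0.0]
contact_force: [-0.1, -0.0, 0.6]
finger_gap: 0.989
grip_force: 0.0
```

```bash
python3 -c "
from h import *
go((.4519,-.0898,0.0),-.2517)
m=camera_model('wrist');s=read_state();R=Rn.from_quat(s['tcp_rot']).as_matrix()
for z in(-.037,-.017,.017):print(z,[proj(m,s['position']+R@np.array([x,.0455,z])).round(0) for x in(.0095,-.0095)])
a=get_image('side');w=get_image('wrist')
A=cv2.resize(a[175:265,230:320],(400,400),interpolation=cv2.INTER_CUBIC)
B=cv2.resize(w[180:300,170:340],(400,282),interpolation=cv2.INTER_CUBIC)
C=np.zeros((400,800,3),np.uint8);C[:,:400]=A;C[:282,400:]=B
cv2.imwrite('pics/g3.png',C)"
```

```text
at [ 0.4516 -0.0896  0.0242] yaw_y -0.2556 tilt [-0.0008  0.0001] F [-0.1 -0.   0.6] gap 90.8 t 5.58 q [-0.    0.44  0.17  2.16 -0.14  0.55  0.01]
dp [-0.1  0.4 24.2] roll -0.004
-0.037 [array([335., 241.]), array([332., 272.])]
-0.017 [array([325., 227.]), array([323., 254.])]
0.017 [array([314., 208.]), array([312., 232.])]
```

View pics/g3.png

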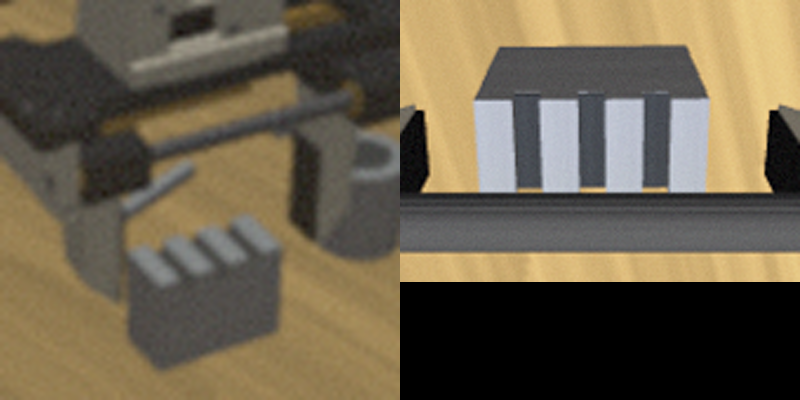

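The wrist crop puts the fingertip at (326,226) in the full picture, exactly where a tip 17 mm *behind* the TCP would project, so the real tip height is TCP z + 17 mm. Before going lower, I'll check the guide rod's clearance over the block by triangulating it.

```bash
python3 -c "
from h import *
from scipy.optimize import fsolve
mw=camera_model('wrist');ms=camera_model('side');s=read_state();R=Rn.from_quat(s['tcp_rot']).as_matrix();W=lambda x,y,z:s['position']+R@np.array([x,y,z])
a=np.array([230+150/4.444,175+155/4.444]);b=np.array([230+350/4.444,175+97/4.444])
def side(x,z):
    p,q=proj(ms,W(x,-.03,z)),proj(ms,W(x,.03,z)); n=lambda c:p[1]+(c[0]-p[0])*(q[1]-p[1])/(q[0]-p[0])-c[1]
    return (n(a)+n(b))/2
for v in(263,274,286):print(v,fsolve(lambda t:[proj(mw,W(t[0],0,t[1]))[1]-v,side(*t)],[0,-.05]))
"
```

```text
263 [ 0.01321556 -0.06562957]
274 [ 0.00940166 -0.06831105]
286 [ 0.00534475 -0.07116338]
```

Call:
{"name": "move_arm", "arguments": {
  "targets": [
    {"dp": [0,0,10],"roll": 0.0,"claw": 91},
    {"dp": [0,0,20],"roll": 0.0,"claw": 91},
    {"dp": [0,0,28],"roll": 0.0,"claw": 91},
    {"dp": [0,0,28],"roll": 0.0,"claw": 91},
    {"dp": [0,0,28],"roll": 0.0,"claw": 50}
  ]
}}

```text
clock: 6.3
position: [0.4519, -0.0896, -0.0036]
tcp_rot: [0.791, 0.611, -0.0, -0.0]
contact_force: [-0.0, 0.4, 0.6]
finger_gap: 0.926
grip_force: 0.0
```

Call:
{"name": "move_arm", "arguments": {
  "targets": [
    {"dp": [0,0,0],"roll": 0,"claw": 50},
    {"dp": [0,0,0],"roll": 0,"claw": 50},
    {"dp": [0,0,0],"roll": 0,"claw": 50},
    {"dp": [0,0,0],"roll": 0,"claw": 50}
  ]
}}

```text
clock: 6.8
position: [0.4515, -0.0893, -0.0034]
tcp_rot: [0.791, 0.611, -0.0, -0.0]
contact_force: [-1.7, 0.6, 4.6]
finger_gap: 0.655
grip_force: 30.0
```

```bash
cat >> h.py <<'E'
T=np.array([.551,.2928,-.1093])
def tw(x,y,z):
    c,s=np.cos(T[2]),np.sin(T[2]);return np.array([T[0]+c*x-s*y,T[1]+s*x+c*y,z])
def tray():
    s=read_state();R=Rn.from_quat(s['tcp_rot']).as_matrix();c,q=np.cos(T[2]),np.sin(T[2]);A=np.array([[c,q],[-q,c]])
    print('tray xy mm',(A@(np.array(s['position'][:2])-T[:2])*1000).round(1),'z',round(s['position'][2]*1000,1),'F tray',(A@np.array(s['contact_force'])[:2]).round(1),round(float(s['contact_force'][2]),1),'gap',round(s['finger_gap']*91.8,1),'yaw err',round(float(np.arctan2(R[1,1],R[0,1])-T[2]),4),'t',round(s['clock'],2))
E
python3 -c "
from h import *
go(tw(.010,.046,.08),T[2]);go(tw(.010,.046,.008),T[2])"
```

```text
at [ 0.4515 -0.0893 -0.0034] yaw_y -0.2553 tilt [-0.0008  0.0004] F [-1.7  0.6  4.6] gap 60.2 t 6.8 q [ 0.01  0.5   0.15  2.17 -0.15  0.49  0.02]
dp [441.9   2.9 -83.3] roll -0.146
at [ 0.4515 -0.0893 -0.0034] yaw_y -0.2553 tilt [-0.0008  0.0004] F [-1.7  0.6  4.6] gap 60.2 t 6.8 q [ 0.01  0.5   0.15  2.17 -0.15  0.49  0.02]
dp [441.9   3.  -11.3] roll -0.146
```

Call:
{"name": "move_arm", "arguments": {
  "targets": [
    {"dp": [0,0,-20],"roll": 0.0,"claw": 50},
    {"dp": [0,0,-50],"roll": 0.0,"claw": 50},
    {"dp": [0,0,-84],"roll": 0.0,"claw": 50},
    {"dp": [0,0,-84],"roll": 0.0,"claw": 50}
  ]
}}

```text
clock: 7.3
position: [0.4539, -0.0898, 0.0821]
tcp_rot: [0.791, 0.611, 0.002, 0.002]
contact_force: [0.3, -1.0, -5.4]
finger_gap: 0.655
grip_force: 30.0
```

```bash
python3 -c "
from h import *
go(tw(.010,.046,.08),T[2])"
```

```text
at [ 0.4539 -0.0898  0.0821] yaw_y -0.2555 tilt [ 0.0049 -0.0005] F [ 0.3 -1.  -5.4] gap 60.1 t 7.3 q [-0.03  0.33  0.2   2.14 -0.1   0.68 -0.02]
dp [4.417e+02 4.000e-01 2.500e+00] roll -0.146
```

Call:
{"name": "move_arm", "arguments": {
  "targets": [
    {"dp": [30,0,0],"roll": 0.0,"claw": 50},
    {"dp": [75,0,0],"roll": -0.03,"claw": 50},
    {"dp": [120,0,0],"roll": -0.06,"claw": 50},
    {"dp": [165,0,0],"roll": -0.1,"claw": 50},
    {"dp": [210,0,0],"roll": -0.146,"claw": 50}
  ]
}}

```text
clock: 7.92
position: [0.5039, 0.1147, 0.0784]
tcp_rot: [0.744, 0.668, -0.001, -0.001]
contact_force: [1.2, -0.4, -5.0]
finger_gap: 0.654
grip_force: 30.0
```

```bash
python3 -c "
from h import *
go(tw(.010,.046,.08),T[2])"
```

```text
at [0.5039 0.1147 0.0784] yaw_y -0.108 tilt [-0.0027 -0.0007] F [ 1.2 -0.4 -5. ] gap 60.0 t 7.92 q [-0.36  0.42  0.1   2.   -0.06  0.73 -0.33]
dp [228.1  37.7  -1.9] roll 0.001
```

Call:
{"name": "move_arm", "arguments": {
  "targets": [
    {"dp": [50,12,0],"roll": 0.0,"claw": 50},
    {"dp": [100,24,0],"roll": 0.0,"claw": 50},
    {"dp": [150,30,0],"roll": 0.0,"claw": 50},
    {"dp": [200,37,0],"roll": 0.0,"claw": 50},
    {"dp": [228,37,0],"roll": 0.0,"claw": 50}
  ]
}}

```text
clock: 8.55
position: [0.5652, 0.3395, 0.0775]
tcp_rot: [0.744, 0.668, -0.001, -0.001]
contact_force: [0.4, -0.4, -5.0]
finger_gap: 0.653
grip_force: 30.0
```

Call:
{"name": "move_arm", "arguments": {
  "targets": [
    {"dp": [0,0,15],"roll": 0.0,"claw": 50},
    {"dp": [0,0,40],"roll": 0.0,"claw": 50},
    {"dp": [0,0,60],"roll": 0.0,"claw": 50},
    {"dp": [0,0,60],"roll": 0.0,"claw": 50}
  ]
}}

```text
clock: 9.05
position: [0.5642, 0.3337, 0.0168]
tcp_rot: [0.745, 0.667, -0.003, -0.0]
contact_force: [-0.9, -0.2, -4.2]
finger_gap: 0.651
grip_force: 30.0
```

```bash
python3 -c "
from h import *
tray();go(tw(.010,.046,.0),T[2])"
```

```text
tray xy mm [ 8.7 42.1] z 16.8 F tray [-0.9 -0.3] -4.2 gap 59.7 yaw err -0.0012 t 9.05
at [0.5642 0.3337 0.0168] yaw_y -0.1105 tilt [-0.0056 -0.0038] F [-0.9 -0.2 -4.2] gap 59.7 t 9.05 q [-0.62  0.71  0.06  1.66 -0.06  0.78 -0.64]
dp [ 4.   1.4 16.8] roll -0.001
```

Call:
{"name": "move_arm", "arguments": {
  "targets": [
    {"dp": [0,0,8],"roll": 0.0,"claw": 50},
    {"dp": [0,0,14],"roll": 0.0,"claw": 50},
    {"dp": [0,0,15],"roll": 0.0,"claw": 50},
    {"dp": [0,0,16],"roll": 0.0,"claw": 50},
    {"dp": [0,0,16],"roll": 0.0,"claw": 50}
  ]
}}

```text
clock: 9.68
position: [0.5669, 0.3364, 0.0048]
tcp_rot: [0.745, 0.667, 0.0, 0.0]
contact_force: [-0.2, -0.1, -4.5]
finger_gap: 0.654
grip_force: 30.0
```

```bash
python3 -c "
from h import *
tray()"
```

```text
tray xy mm [11.  45.1] z 4.8 F tray [-0.2 -0.1] -4.5 gap 60.1 yaw err -0.0001 t 9.68
```

Call:
{"name": "move_arm", "arguments": {
  "targets": [
    {"dp": [0,0,2],"roll": 0.0,"claw": 50},
    {"dp": [0,0,3],"roll": 0.0,"claw": 50},
    {"dp": [0,0,4],"roll": 0.0,"claw": 50},
    {"dp": [0,0,4.5],"roll": 0.0,"claw": 50},
    {"dp": [0,0,4.5],"roll": 0.0,"claw": 50}
  ]
}}

```text
clock: 10.3
position: [0.5666, 0.3362, 0.0007]
tcp_rot: [0.745, 0.667, -0.0, -0.0]
contact_force: [-2.8, -2.3, 5.2]
finger_gap: 0.652
grip_force: 30.0
```

```bash
python3 -c "
from h import *
tray()"
```

```text
tray xy mm [10.8 44.9] z 0.7 F tray [-2.6 -2.6] 5.2 gap 59.8 yaw err -0.0001 t 10.3
```

Call:
{"name": "move_arm", "arguments": {
  "targets": [
    {"dp": [0,2,0],"roll": 0.0,"claw": 50},
    {"dp": [0,4,0],"roll": 0.0,"claw": 50},
    {"dp": [0,6,0],"roll": 0.0,"claw": 50},
    {"dp": [0,7,0],"roll": 0.0,"claw": 50},
    {"dp": [0,7,0],"roll": 0.0,"claw": 50}
  ]
}}

```text
clock: 10.92
position: [0.5718, 0.337, 0.0008]
tcp_rot: [0.744, 0.668, -0.001, -0.001]
contact_force: [-8.1, 0.5, 7.8]
finger_gap: 0.651
grip_force: 30.0
```

```bash
python3 -c "
from h import *
tray()"
```

```text
tray xy mm [15.9 46.2] z 0.8 F tray [-8.1 -0.3] 7.8 gap 59.7 yaw err 0.0011 t 10.93
```

Call:
{"name": "move_arm", "arguments": {
  "targets": [
    {"dp": [0,1,0],"roll": 0.0,"claw": 50},
    {"dp": [0,2,0],"roll": 0.0,"claw": 50},
    {"dp": [0,2,0],"roll": 0.0,"claw": 50}
  ]
}}

```text
clock: 11.3
position: [0.5718, 0.337, 0.0008]
tcp_rot: [0.744, 0.668, -0.002, -0.002]
contact_force: [-12.0, -1.4, 11.6]
finger_gap: 0.652
grip_force: 30.0
```

```bash
python3 -c "
from h import *
tray()"
```

```text
tray xy mm [15.8 46.2] z 0.8 F tray [-11.7  -2.7] 11.6 gap 59.9 yaw err 0.0015 t 11.3
```

Call:
{"name": "move_arm", "arguments": {
  "targets": [
    {"dp": [3,-1.5,-0.3],"roll": 0.0,"claw": 50},
    {"dp": [6,-1.5,-0.3],"roll": 0.0,"claw": 50},
    {"dp": [8,-1.5,-0.3],"roll": 0.0,"claw": 50},
    {"dp": [9,-1.5,-0.3],"roll": 0.0,"claw": 50},
    {"dp": [9,-1.5,-0.3],"roll": 0.0,"claw": 50}
  ]
}}

```text
clock: 11.92
position: [0.5719, 0.3374, 0.0009]
tcp_rot: [0.746, 0.666, -0.006, 0.001]
contact_force: [-15.0, -14.3, 21.0]
finger_gap: 0.649
grip_force: 30.0
```

```bash
python3 -c "
from h import *
tray()"
```

```text
tray xy mm [15.9 46.7] z 0.9 F tray [-13.4 -15.8] 21.0 gap 59.6 yaw err -0.0034 t 11.93
```

Call:
{"name": "move_arm", "arguments": {
  "targets": [
    {"dp": [-3,0,-0.5],"roll": 0.0,"claw": 50},
    {"dp": [-6,0,-1],"roll": 0.0,"claw": 50},
    {"dp": [-7,0,-1.5],"roll": 0.0,"claw": 50},
    {"dp": [-7,0,-1.5],"roll": 0.0,"claw": 50}
  ]
}}

```text
clock: 12.42
position: [0.5718, 0.3372, 0.0008]
tcp_rot: [0.745, 0.668, -0.002, -0.001]
contact_force: [-6.0, -1.3, 0.2]
finger_gap: 0.65
grip_force: 30.0
```

```bash
python3 -c "
from h import *
tray()
m=camera_model('wrist');s=read_state()
print('corner',proj(m,tw(.048,.07,.012)),'tip etc')
t=get_image('top');w=get_image('wrist')
B=cv2.resize(w[80:300,110:400],(527,400),interpolation=cv2.INTER_CUBIC)
A=cv2.resize(t[125:225,110:178],(272,400),interpolation=cv2.INTER_CUBIC)
cv2.imwrite('pics/p1.png',np.hstack([A,B]))
"
```

```text
tray xy mm [15.9 46.4] z 0.8 F tray [-5.9 -1.9] 0.2 gap 59.7 yaw err 0.0002 t 12.43
corner [303.34855831 201.69690137] tip etc
```

View pics/p1.png

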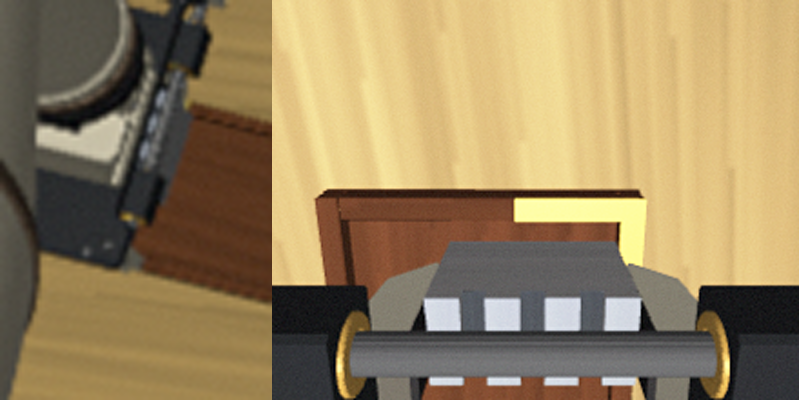

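The wrist crop shows the block's +y base edge at v=241 and the short rim's inner edge at v=221, so about 8–10 mm still to go. The +x end is close to the long rim, 615 against 620. Friction was holding it down, so I'll push with less weight on the floor.

Call:
{"name": "move_arm", "arguments": {
  "targets": [
    {"dp": [1,-0.5,-1.0],"roll": 0.0,"claw": 50},
    {"dp": [3,-0.5,-1.0],"roll": 0.0,"claw": 50},
    {"dp": [5,-0.5,-1.0],"roll": 0.0,"claw": 50},
    {"dp": [7,-0.5,-1.0],"roll": 0.0,"claw": 50},
    {"dp": [7,-0.5,-1.0],"roll": 0.0,"claw": 50}
  ]
}}

```text
clock: 13.15
position: [0.5725, 0.3435, 0.0013]
tcp_rot: [0.745, 0.667, -0.002, -0.001]
contact_force: [-4.7, -2.2, -5.4]
finger_gap: 0.651
grip_force: 30.0
```

```bash
python3 -c "
from h import *
tray()"
```

```text
tray xy mm [15.9 52.8] z 1.3 F tray [-4.4 -2.7] -5.4 gap 59.8 yaw err -0.0001 t 13.15
```

Call:
{"name": "move_arm", "arguments": {
  "targets": [
    {"dp": [1,0,0],"roll": 0.0,"claw": 50},
    {"dp": [2,0,0],"roll": 0.0,"claw": 50},
    {"dp": [3,0,0],"roll": 0.0,"claw": 50},
    {"dp": [4,0,0],"roll": 0.0,"claw": 50},
    {"dp": [4,0,0],"roll": 0.0,"claw": 50}
  ]
}}

```text
clock: 13.78
position: [0.573, 0.3472, 0.0013]
tcp_rot: [0.745, 0.667, -0.002, -0.0]
contact_force: [-4.7, -2.5, -4.9]
finger_gap: 0.651
grip_force: 30.0
```

```bash
python3 -c "
from h import *
tray()"
```

```text
tray xy mm [15.9 56.5] z 1.3 F tray [-4.4 -3. ] -4.9 gap 59.8 yaw err -0.0003 t 13.78
```

Call:
{"name": "move_arm", "arguments": {
  "targets": [
    {"dp": [1,0,0],"roll": 0.0,"claw": 50},
    {"dp": [2,0,0],"roll": 0.0,"claw": 50},
    {"dp": [3,0,0],"roll": 0.0,"claw": 50},
    {"dp": [3,0,0],"roll": 0.0,"claw": 50}
  ]
}}

```text
clock: 14.28
position: [0.573, 0.3476, 0.0013]
tcp_rot: [0.745, 0.667, -0.004, 0.0]
contact_force: [-7.3, -6.5, -0.7]
finger_gap: 0.648
grip_force: 30.0
```

```bash
python3 -c "
from h import *
tray()"
```

```text
tray xy mm [15.9 56.8] z 1.3 F tray [-6.6 -7.3] -0.7 gap 59.5 yaw err -0.0014 t 14.28
```

Call:
{"name": "move_arm", "arguments": {
  "targets": [
    {"dp": [-1.5,0,0.5],"roll": 0.0,"claw": 50},
    {"dp": [-1.5,0,1],"roll": 0.0,"claw": 50},
    {"dp": [-1.5,0,1],"roll": 0.0,"claw": 50}
  ]
}}

```text
clock: 14.65
position: [0.573, 0.3475, 0.0011]
tcp_rot: [0.745, 0.667, -0.003, -0.0]
contact_force: [-7.8, -4.4, 2.2]
finger_gap: 0.65
grip_force: 30.0
```

```bash
python3 -c "
from h import *
tray()"
```

```text
tray xy mm [15.9 56.8] z 1.1 F tray [-7.3 -5.2] 2.2 gap 59.7 yaw err -0.001 t 14.65
```

Call:
{"name": "move_arm", "arguments": {
  "targets": [
    {"dp": [0,0,0],"roll": 0.0,"claw": 70},
    {"dp": [0,0,0],"roll": 0.0,"claw": 80},
    {"dp": [0,0,0],"roll": 0.0,"claw": 80},
    {"dp": [0,0,0],"roll": 0.0,"claw": 80}
  ]
}}

```text
clock: 15.15
position: [0.576, 0.3502, 0.0022]
tcp_rot: [0.745, 0.667, 0.001, 0.0]
contact_force: [0.5, 0.4, -0.7]
finger_gap: 0.873
grip_force: 0.0
```

```bash
python3 -c "
from h import *
tray();go(tw(0.01,-.01,.1))"
```

```text
tray xy mm [18.6 59.8] z 2.2 F tray [0.4 0.4] -0.7 gap 80.1 yaw err -0.0002 t 15.15
at [0.576  0.3502 0.0022] yaw_y -0.1095 tilt [0.0013 0.0008] F [ 0.5  0.4 -0.7] gap 80.1 t 15.15 q [-0.63  0.75  0.06  1.62 -0.06  0.77 -0.65]
dp [-69.7  -8.4 -97.8] roll None
```

Call:
{"name": "move_arm", "arguments": {
  "targets": [
    {"dp": [0,-1,-20],"roll": 0.0,"claw": 85},
    {"dp": [0,-1,-60],"roll": 0.0,"claw": 91},
    {"dp": [-20,-5,-100],"roll": 0.0,"claw": 91},
    {"dp": [-70,-10,-100],"roll": 0.0,"claw": 91},
    {"dp": [-70,-10,-100],"roll": 0.0,"claw": 91}
  ]
}}

```text
clock: 15.78
position: [0.5586, 0.2761, 0.104]
tcp_rot: [0.747, 0.665, -0.0, 0.001]
contact_force: [0.5, -0.5, 0.1]
finger_gap: 0.995
grip_force: 0.0
```

Call:
{"name": "move_arm", "arguments": {
  "targets": [
    {"dp": [0,0,0],"roll": 0.0,"claw": 91},
    {"dp": [0,0,0],"roll": 0.0,"claw": 91}
  ]
}}

```text
clock: 16.02
position: [0.5576, 0.2831, 0.1022]
tcp_rot: [0.744, 0.668, 0.001, -0.0]
contact_force: [-0.1, -0.5, 0.9]
finger_gap: 0.987
grip_force: 0.0
```

```bash
python3 snap.py w4; python3 -c "
from h import *
b=cv2.imread('pics/w4.png')
cv2.imwrite('pics/w4b.png',cv2.resize(b[10:210,160:360],None,fx=3,fy=3,interpolation=cv2.INTER_CUBIC))
tray();go((.5712,.0718,.1),-.3786)
"
```

```text
tray xy mm [ 7.5 -9.1] z 101.9 F tray [ 0.2 -0. ] 0.1 gap 91.1 yaw err 0.0017 t 16.07
at [0.5575 0.2829 0.1019] yaw_y -0.1076 tilt [0.0001 0.0008] F [ 0.2 -0.   0.1] gap 91.1 t 16.07 q [-0.57  0.54  0.08  1.72 -0.05  0.88 -0.58]
dp [-208.4   36.3    1.7] roll 0.271
```

View pics/w4b.png

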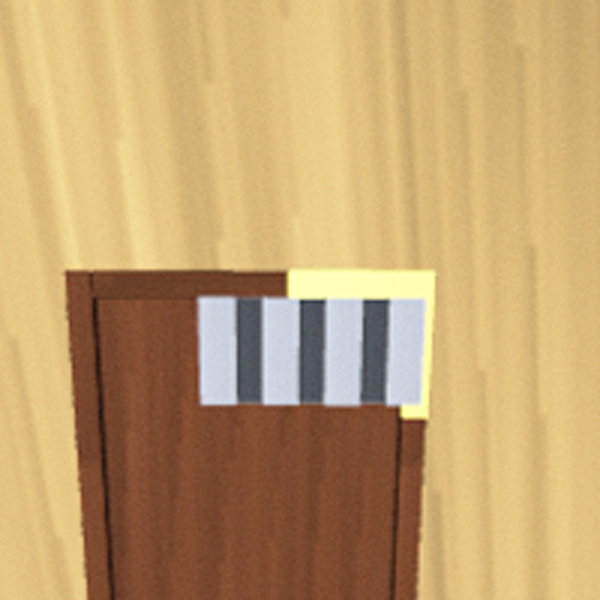

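The w4 crop shows the long block upright in the brass corner, with its top at (425,295), (421,403), (201,405) and (197,296). The tray's outer corners are at (434,270) and (66,270). I'll check the gaps numerically.

```bash
python3 -c "
from h import *
m=np.load('pics/w4.npz');o=np.array((160,10))
l=fit(m,[(425,295),(421,403),(201,405),(197,296)],.06,.028,.049,3,o)
c,s=np.cos(l[2]),np.sin(l[2])
f=lambda p:ray(m,(np.array(p)+.5)/3-.5+o,.012)
for p in [(434,270),(66,270)]:
    print(f(p).round(4),'tray T est corner',tw(.056 if p[0]>100 else -.056,.078,.012).round(4))
C=f((434,270))[:2]; d=C-l[:2]; print('corner minus block centre in block axes (want 38,22):',np.round([c*d[0]+s*d[1],-s*d[0]+c*d[1]],4))
"
```

```text
fit [ 0.5738  0.3471 -0.1001] res px [ 0.3 -0.   0.1 -0.  -0.2 -0.1 -0.1  0.2] edges [28.0, 59.7, 28.3, 59.7]
[0.6142 0.3647 0.012 ] tray T est corner [0.6152 0.3642 0.012 ]
[0.5037 0.3766 0.012 ] tray T est corner [0.5038 0.3764 0.012 ]
corner minus block centre in block axes (want 38,22): [0.0384 0.0216]
```

Both gaps are within about 0.4 mm, which is seated. Next is the mid block.

Call:
{"name": "move_arm", "arguments": {
  "targets": [
    {"dp": [-60,10,0],"roll": 0.1,"claw": 91},
    {"dp": [-120,20,0],"roll": 0.2,"claw": 91},
    {"dp": [-175,30,0],"roll": 0.271,"claw": 91},
    {"dp": [-208,36,0],"roll": 0.271,"claw": 91},
    {"dp": [-208,36,0],"roll": 0.271,"claw": 91}
  ]
}}

```text
clock: 16.7
position: [0.5712, 0.067, 0.1017]
tcp_rot: [0.829, 0.559, -0.0, 0.001]
contact_force: [-0.0, 0.1, -0.5]
finger_gap: 0.99
grip_force: 0.0
```

Call:
{"name": "move_arm", "arguments": {
  "targets": [
    {"dp": [0,0,0],"roll": 0.0,"claw": 91},
    {"dp": [0,0,0],"roll": 0.0,"claw": 91}
  ]
}}

```text
clock: 16.95
position: [0.5706, 0.0731, 0.1016]
tcp_rot: [0.827, 0.562, 0.0, -0.0]
contact_force: [0.8, 1.2, -0.3]
finger_gap: 0.992
grip_force: 0.0
```

```bash
python3 -c "
from h import *
go((.5712,.0718,-.003),-.3786)
"
```

```text
at [0.5706 0.0731 0.1016] yaw_y -0.3773 tilt [-0.0003  0.0009] F [ 0.8  1.2 -0.3] gap 91.1 t 16.95 q [-0.31  0.47  0.17  1.85 -0.11  0.83 -0.46]
dp [ -1.1   1.1 104.6] roll 0.001
```

Call:
{"name": "move_arm", "arguments": {
  "targets": [
    {"dp": [-1,1,35],"roll": 0.0,"claw": 91},
    {"dp": [-1,1,70],"roll": 0.0,"claw": 91},
    {"dp": [-1,1,95],"roll": 0.0,"claw": 91},
    {"dp": [-1,1,104],"roll": 0.0,"claw": 91},
    {"dp": [-1,1,104],"roll": 0.0,"claw": 91}
  ]
}}

```text
clock: 17.58
position: [0.571, 0.0702, -0.0025]
tcp_rot: [0.828, 0.561, -0.0, -0.0]
contact_force: [0.2, -0.7, 0.4]
finger_gap: 0.992
grip_force: 0.0
```

Call:
{"name": "move_arm", "arguments": {
  "targets": [
    {"dp": [0,0,0],"roll": 0,"claw": 40},
    {"dp": [0,0,0],"roll": 0,"claw": 40},
    {"dp": [0,0,0],"roll": 0,"claw": 40},
    {"dp": [0,0,0],"roll": 0,"claw": 40},
    {"dp": [0,0,0],"roll": 0,"claw": 40}
  ]
}}

```text
clock: 18.2
position: [0.5704, 0.0697, -0.0022]
tcp_rot: [0.828, 0.561, -0.001, -0.001]
contact_force: [-3.1, 0.9, 4.6]
finger_gap: 0.522
grip_force: 30.0
```

Call:
{"name": "move_arm", "arguments": {
  "targets": [
    {"dp": [0,0,-20],"roll": 0.0,"claw": 40},
    {"dp": [0,0,-50],"roll": 0.0,"claw": 40},
    {"dp": [0,0,-84],"roll": 0.0,"claw": 40},
    {"dp": [0,0,-84],"roll": 0.0,"claw": 40}
  ]
}}

```text
clock: 18.7
position: [0.5742, 0.0695, 0.0854]
tcp_rot: [0.828, 0.561, 0.003, 0.001]
contact_force: [0.2, -1.0, -2.8]
finger_gap: 0.519
grip_force: 30.0
```

```bash
python3 -c "
from h import *
go(tw(.014,.014,.08),T[2])"
```

```text
at [0.5742 0.0695 0.0854] yaw_y -0.3808 tilt [0.0068 0.0011] F [ 0.2 -1.  -2.8] gap 47.6 t 18.7 q [-0.3   0.49  0.17  1.86 -0.12  0.79 -0.45]
dp [215.9 -94.8   5.6] roll -0.272
```

Call:
{"name": "move_arm", "arguments": {
  "targets": [
    {"dp": [45,-20,0],"roll": -0.08,"claw": 40},
    {"dp": [90,-40,0],"roll": -0.16,"claw": 40},
    {"dp": [135,-60,0],"roll": -0.24,"claw": 40},
    {"dp": [180,-80,0],"roll": -0.272,"claw": 40},
    {"dp": [217,-93,0],"roll": -0.272,"claw": 40}
  ]
}}

```text
clock: 19.32
position: [0.5638, 0.3076, 0.0804]
tcp_rot: [0.744, 0.669, -0.001, -0.001]
contact_force: [0.4, -0.3, -3.5]
finger_gap: 0.52
grip_force: 30.0
```

Call:
{"name": "move_arm", "arguments": {
  "targets": [
    {"dp": [0,0,10],"roll": 0.0,"claw": 40},
    {"dp": [0,0,35],"roll": 0.0,"claw": 40},
    {"dp": [0,0,60],"roll": 0.0,"claw": 40},
    {"dp": [0,0,60],"roll": 0.0,"claw": 40},
    {"dp": [0,0,60],"roll": 0.0,"claw": 40}
  ]
}}

```text
clock: 19.95
position: [0.5658, 0.3047, 0.0219]
tcp_rot: [0.745, 0.667, -0.0, 0.0]
contact_force: [-0.4, -0.4, -3.7]
finger_gap: 0.519
grip_force: 30.0
```

```bash
python3 -c "
from h import *
tray();go(tw(.014,.014,.0018),T[2])"
```

```text
tray xy mm [13.4 13.4] z 21.9 F tray [-0.3 -0.4] -3.7 gap 47.7 yaw err 0.0001 t 19.95
at [0.5658 0.3047 0.0219] yaw_y -0.1092 tilt [-0.     -0.0004] F [-0.4 -0.4 -3.7] gap 47.7 t 19.95 q [-0.59  0.68  0.07  1.7  -0.06  0.76 -0.6 ]
dp [ 0.6  0.6 20.1] roll 0.0
```

Call:
{"name": "move_arm", "arguments": {
  "targets": [
    {"dp": [0,0,10],"roll": 0.0,"claw": 40},
    {"dp": [0,0,16],"roll": 0.0,"claw": 40},
    {"dp": [0,0,19],"roll": 0.0,"claw": 40},
    {"dp": [0,0,20],"roll": 0.0,"claw": 40},
    {"dp": [0,0,20],"roll": 0.0,"claw": 40}
  ]
}}

```text
clock: 20.58
position: [0.5657, 0.3055, 0.002]
tcp_rot: [0.744, 0.668, 0.0, 0.0]
contact_force: [0.4, -0.1, -3.8]
finger_gap: 0.519
grip_force: 30.0
```

```bash
python3 -c "
from h import *
tray()"
```

```text
tray xy mm [13.2 14.2] z 2.0 F tray [ 0.4 -0.1] -3.8 gap 47.7 yaw err 0.0009 t 20.57
```

Still just off the floor. I'll slide to the long rim, expecting contact at x ≈ 21.9.

Call:
{"name": "move_arm", "arguments": {
  "targets": [
    {"dp": [0,3,0.5],"roll": 0.0,"claw": 40},
    {"dp": [0,6,0.5],"roll": 0.0,"claw": 40},
    {"dp": [0,8.5,0.5],"roll": 0.0,"claw": 40},
    {"dp": [0,10,0.5],"roll": 0.0,"claw": 40},
    {"dp": [0,10,0.5],"roll": 0.0,"claw": 40}
  ]
}}

```text
clock: 21.2
position: [0.5743, 0.3052, 0.0019]
tcp_rot: [0.744, 0.668, -0.0, -0.001]
contact_force: [-6.7, -0.3, 7.0]
finger_gap: 0.522
grip_force: 30.0
```

```bash
python3 -c "
from h import *
tray()"
```

```text
tray xy mm [21.8 14.9] z 1.9 F tray [-6.7 -1. ] 7.0 gap 47.9 yaw err 0.0014 t 21.2
```

Contact came at 21.8, as predicted. Next I'll ease the weight off and slide in +y towards the long block.

Call:
{"name": "move_arm", "arguments": {
  "targets": [
    {"dp": [2,0,-0.8],"roll": 0.0,"claw": 40},
    {"dp": [4,0,-0.8],"roll": 0.0,"claw": 40},
    {"dp": [6,0,-0.8],"roll": 0.0,"claw": 40},
    {"dp": [8,0,-0.8],"roll": 0.0,"claw": 40},
    {"dp": [9,0,-0.8],"roll": 0.0,"claw": 40}
  ]
}}

```text
clock: 21.82
position: [0.5744, 0.3057, 0.0021]
tcp_rot: [0.746, 0.666, -0.006, 0.001]
contact_force: [-12.2, -14.8, 16.0]
finger_gap: 0.52
grip_force: 30.0
```

```bash
python3 -c "
from h import *
tray()"
```

```text
tray xy mm [21.8 15.4] z 2.1 F tray [-10.5 -16. ] 16.0 gap 47.8 yaw err -0.0028 t 21.82
```

Call:
{"name": "move_arm", "arguments": {
  "targets": [
    {"dp": [1,0,0],"roll": 0.0,"claw": 40},
    {"dp": [2,0,0],"roll": 0.0,"claw": 40},
    {"dp": [3,0,0],"roll": 0.0,"claw": 40},
    {"dp": [4,0,0],"roll": 0.0,"claw": 40},
    {"dp": [4,0,0],"roll": 0.0,"claw": 40}
  ]
}}

```text
clock: 22.45
position: [0.5747, 0.3082, 0.0021]
tcp_rot: [0.746, 0.666, -0.007, 0.002]
contact_force: [-13.1, -15.6, 17.3]
finger_gap: 0.521
grip_force: 30.0
```

```bash
python3 -c "
from h import *
tray()"
```

```text
tray xy mm [21.8 17.9] z 2.1 F tray [-11.4 -16.9] 17.3 gap 47.8 yaw err -0.0037 t 22.45
```

Call:
{"name": "move_arm", "arguments": {
  "targets": [
    {"dp": [-6,0,0],"roll": 0.0,"claw": 40},
    {"dp": [-8,-1,-1.0],"roll": 0.0,"claw": 40},
    {"dp": [-8,-1,-2.0],"roll": 0.0,"claw": 40},
    {"dp": [-6,-1,-2.0],"roll": 0.0,"claw": 40},
    {"dp": [-4,-1,-2.0],"roll": 0.0,"claw": 40}
  ]
}}

```text
clock: 23.08
position: [0.5752, 0.3134, 0.0038]
tcp_rot: [0.744, 0.668, -0.0, -0.0]
contact_force: [-2.2, -1.0, -2.8]
finger_gap: 0.519
grip_force: 30.0
```

```bash
python3 -c "
from h import *
tray()"
```

```text
tray xy mm [21.8 23.2] z 3.8 F tray [-2.1 -1.2] -2.8 gap 47.6 yaw err 0.0009 t 23.07
```

Call:
{"name": "move_arm", "arguments": {
  "targets": [
    {"dp": [1,0,0],"roll": 0.0,"claw": 40},
    {"dp": [2,0,0],"roll": 0.0,"claw": 40},
    {"dp": [3,0,0],"roll": 0.0,"claw": 40},
    {"dp": [4,0,0],"roll": 0.0,"claw": 40},
    {"dp": [4,0,0],"roll": 0.0,"claw": 40}
  ]
}}

```text
clock: 23.7
position: [0.5757, 0.3169, 0.004]
tcp_rot: [0.745, 0.668, -0.0, 0.0]
contact_force: [-4.3, -1.5, -3.0]
finger_gap: 0.525
grip_force: 30.0
```

```bash
python3 -c "
from h import *
tray()"
```

```text
tray xy mm [21.9 26.6] z 4.0 F tray [-4.1 -2. ] -3.0 gap 48.2 yaw err 0.0005 t 23.7
```

Call:
{"name": "move_arm", "arguments": {
  "targets": [
    {"dp": [0,0,1.0],"roll": 0.0,"claw": 40},
    {"dp": [1,0,1.5],"roll": 0.0,"claw": 40},
    {"dp": [2,0,1.5],"roll": 0.0,"claw": 40},
    {"dp": [3,0,1.5],"roll": 0.0,"claw": 40},
    {"dp": [3,0,1.5],"roll": 0.0,"claw": 40}
  ]
}}

```text
clock: 24.32
position: [0.5756, 0.317, 0.0029]
tcp_rot: [0.745, 0.667, -0.002, 0.001]
contact_force: [-6.3, -8.7, 3.3]
finger_gap: 0.525
grip_force: 30.0
```

```bash
python3 -c "
from h import *
tray()"
```

```text
tray xy mm [21.9 26.7] z 2.9 F tray [-5.3 -9.3] 3.3 gap 48.2 yaw err -0.0006 t 24.32
```

Contact came at y=26.7 (predicted 26.6). I'll ease off, set the block down and release.

Call:
{"name": "move_arm", "arguments": {
  "targets": [
    {"dp": [-2,0,0.5],"roll": 0.0,"claw": 40},
    {"dp": [-2,0,1.2],"roll": 0.0,"claw": 40},
    {"dp": [-2,0,1.2],"roll": 0.0,"claw": 40}
  ]
}}

```text
clock: 24.7
position: [0.5756, 0.3169, 0.0019]
tcp_rot: [0.745, 0.667, -0.001, 0.0]
contact_force: [-6.0, -5.4, 2.5]
finger_gap: 0.521
grip_force: 30.0
```

```bash
python3 -c "
from h import *
tray()"
```

```text
tray xy mm [21.8 26.6] z 1.9 F tray [-5.4 -6. ] 2.5 gap 47.8 yaw err -0.0 t 24.7
```

Call:
{"name": "move_arm", "arguments": {
  "targets": [
    {"dp": [0,0,0],"roll": 0.0,"claw": 60},
    {"dp": [0,0,0],"roll": 0.0,"claw": 68},
    {"dp": [0,0,0],"roll": 0.0,"claw": 68},
    {"dp": [0,0,-10],"roll": 0.0,"claw": 68},
    {"dp": [0,0,-40],"roll": 0.0,"claw": 68}
  ]
}}

```text
clock: 25.32
position: [0.5747, 0.3177, 0.0407]
tcp_rot: [0.744, 0.668, -0.002, -0.0]
contact_force: [0.7, -0.6, 1.1]
finger_gap: 0.738
grip_force: 0.0
```

Call:
{"name": "move_arm", "arguments": {
  "targets": [
    {"dp": [0,0,-40],"roll": 0.0,"claw": 91},
    {"dp": [-20,0,-60],"roll": 0.0,"claw": 91},
    {"dp": [-70,-20,-60],"roll": 0.0,"claw": 91},
    {"dp": [-125,-40,-60],"roll": 0.0,"claw": 91},
    {"dp": [-170,-60,-60],"roll": 0.0,"claw": 91}
  ]
}}

```text
clock: 25.95
position: [0.4976, 0.1537, 0.1023]
tcp_rot: [0.745, 0.667, 0.001, 0.0]
contact_force: [0.2, 0.5, 0.6]
finger_gap: 0.988
grip_force: 0.0
```

```bash
python3 -c "
from h import *
go((.4518,.0946,.08),-.0332)"
```

```text
at [0.4976 0.1537 0.1023] yaw_y -0.1096 tilt [0.0015 0.0001] F [0.2 0.5 0.6] gap 90.7 t 25.95 q [-0.44  0.38  0.1   1.98 -0.05  0.78 -0.41]
dp [-63.8 -39.1  22.2] roll -0.076
```

Call:
{"name": "move_arm", "arguments": {
  "targets": [
    {"dp": [-40,-25,0],"roll": -0.076,"claw": 91},
    {"dp": [-63,-39,10],"roll": -0.076,"claw": 91},
    {"dp": [-63,-39,20],"roll": -0.076,"claw": 91},
    {"dp": [-63,-39,20],"roll": -0.076,"claw": 91}
  ]
}}

```text
clock: 26.45
position: [0.453, 0.0983, 0.0815]
tcp_rot: [0.718, 0.696, 0.0, 0.0]
contact_force: [-0.2, -0.0, 0.2]
finger_gap: 0.989
grip_force: 0.0
```

```bash
python3 -c "
from h import *
go((.4518,.0946,-.003),-.0332)"
```

```text
at [0.453  0.0983 0.0815] yaw_y -0.0321 tilt [0.0007 0.0006] F [-0.2 -0.   0.2] gap 90.8 t 26.45 q [-0.35  0.33  0.09  2.13 -0.05  0.68 -0.26]
dp [-3.8 -1.2 84.5] roll 0.001
```

Call:
{"name": "move_arm", "arguments": {
  "targets": [
    {"dp": [-3,-1,30],"roll": 0.0,"claw": 91},
    {"dp": [-3,-1,60],"roll": 0.0,"claw": 91},
    {"dp": [-3,-1,78],"roll": 0.0,"claw": 80},
    {"dp": [-3,-1,84],"roll": 0.0,"claw": 75},
    {"dp": [-3,-1,84],"roll": 0.0,"claw": 70}
  ]
}}

```text
clock: 27.08
position: [0.4518, 0.0953, -0.0026]
tcp_rot: [0.718, 0.696, 0.0, -0.0]
contact_force: [0.3, -0.7, -0.4]
finger_gap: 0.781
grip_force: 0.0
```

Call:
{"name": "move_arm", "arguments": {
  "targets": [
    {"dp": [0,0,0],"roll": 0,"claw": 28},
    {"dp": [0,0,0],"roll": 0,"claw": 28},
    {"dp": [0,0,0],"roll": 0,"claw": 28},
    {"dp": [0,0,0],"roll": 0,"claw": 28},
    {"dp": [0,0,0],"roll": 0,"claw": 28}
  ]
}}

```text
clock: 27.7
position: [0.4509, 0.0945, -0.0024]
tcp_rot: [0.718, 0.696, -0.0, -0.0]
contact_force: [-1.5, -0.8, 5.4]
finger_gap: 0.387
grip_force: 30.0
```

Call:
{"name": "move_arm", "arguments": {
  "targets": [
    {"dp": [0,0,-20],"roll": 0.0,"claw": 28},
    {"dp": [0,0,-50],"roll": 0.0,"claw": 28},
    {"dp": [0,0,-80],"roll": 0.0,"claw": 28},
    {"dp": [0,0,-80],"roll": 0.0,"claw": 28}
  ]
}}

```text
clock: 28.2
position: [0.4528, 0.0948, 0.0788]
tcp_rot: [0.719, 0.695, 0.002, 0.001]
contact_force: [0.4, 1.1, -4.1]
finger_gap: 0.391
grip_force: 30.0
```

```bash
python3 -c "
from h import *
go(tw(.020,-.014,.08),T[2])"
```

```text
at [0.4528 0.0948 0.0788] yaw_y -0.0326 tilt [0.004  0.0012] F [ 0.4  1.1 -4.1] gap 35.9 t 28.2 q [-0.35  0.33  0.1   2.13 -0.05  0.67 -0.25]
dp [185.6 110.5  -0.6] roll 0.077
```

Call:
{"name": "move_arm", "arguments": {
  "targets": [
    {"dp": [40,24,0],"roll": 0.03,"claw": 28},
    {"dp": [80,48,0],"roll": 0.06,"claw": 28},
    {"dp": [120,72,0],"roll": 0.077,"claw": 28},
    {"dp": [160,96,0],"roll": 0.077,"claw": 28},
    {"dp": [186,112,0],"roll": 0.077,"claw": 28}
  ]
}}

```text
clock: 28.82
position: [0.5686, 0.2788, 0.0747]
tcp_rot: [0.744, 0.668, -0.001, -0.001]
contact_force: [0.4, -0.4, -3.6]
finger_gap: 0.394
grip_force: 30.0
```

Call:
{"name": "move_arm", "arguments": {
  "targets": [
    {"dp": [0,0,10],"roll": 0.0,"claw": 28},
    {"dp": [0,0,35],"roll": 0.0,"claw": 28},
    {"dp": [0,0,60],"roll": 0.0,"claw": 28},
    {"dp": [0,0,60],"roll": 0.0,"claw": 28},
    {"dp": [0,0,60],"roll": 0.0,"claw": 28}
  ]
}}

```text
clock: 29.45
position: [0.5689, 0.276, 0.017]
tcp_rot: [0.745, 0.667, -0.001, -0.0]
contact_force: [0.3, -0.4, -2.5]
finger_gap: 0.389
grip_force: 30.0
```

```bash
python3 -c "
from h import *
tray();go(tw(.020,-.014,.0022),T[2])"
```

```text
tray xy mm [ 19.6 -14.7] z 17.0 F tray [ 0.4 -0.4] -2.5 gap 35.7 yaw err -0.0007 t 29.45
at [0.5689 0.276  0.017 ] yaw_y -0.11 tilt [-0.0008 -0.0006] F [ 0.3 -0.4 -2.5] gap 35.7 t 29.45 q [-0.55  0.67  0.08  1.73 -0.07  0.74 -0.55]
dp [ 0.7  0.4 14.8] roll -0.001
```

Call:
{"name": "move_arm", "arguments": {
  "targets": [
    {"dp": [0,0,8],"roll": 0.0,"claw": 28},
    {"dp": [0,0,14],"roll": 0.0,"claw": 28},
    {"dp": [0,4,14],"roll": 0.0,"claw": 28},
    {"dp": [0,7,14],"roll": 0.0,"claw": 28},
    {"dp": [0,7,14],"roll": 0.0,"claw": 28}
  ]
}}

```text
clock: 30.08
position: [0.5768, 0.2759, 0.0037]
tcp_rot: [0.745, 0.667, 0.0, 0.0]
contact_force: [0.1, -0.3, -3.7]
finger_gap: 0.39
grip_force: 30.0
```

```bash
python3 -c "
from h import *
tray()"
```

```text
tray xy mm [ 27.4 -14. ] z 3.7 F tray [ 0.2 -0.3] -3.7 gap 35.8 yaw err -0.0006 t 30.07
```

Call:
{"name": "move_arm", "arguments": {
  "targets": [
    {"dp": [3,1,0],"roll": 0.0,"claw": 28},
    {"dp": [6,2,0],"roll": 0.0,"claw": 28},
    {"dp": [9,2,0],"roll": 0.0,"claw": 28},
    {"dp": [12,2,0],"roll": 0.0,"claw": 28},
    {"dp": [12,2,0],"roll": 0.0,"claw": 28}
  ]
}}

```text
clock: 30.7
position: [0.5786, 0.2883, 0.003]
tcp_rot: [0.744, 0.668, -0.0, -0.0]
contact_force: [-3.6, 0.3, -4.7]
finger_gap: 0.391
grip_force: 30.0
```

```bash
python3 -c "
from h import *
tray()"
```

```text
tray xy mm [27.9 -1.5] z 3.0 F tray [-3.6 -0.1] -4.7 gap 35.9 yaw err 0.0006 t 30.7
```

Rim contact at x=27.9, as predicted. Next I'll press in +y and settle the block.

Call:
{"name": "move_arm", "arguments": {
  "targets": [
    {"dp": [1,0,0.5],"roll": 0.0,"claw": 28},
    {"dp": [2,0,1],"roll": 0.0,"claw": 28},
    {"dp": [3,0,1],"roll": 0.0,"claw": 28},
    {"dp": [4.5,0,1],"roll": 0.0,"claw": 28},
    {"dp": [4.5,0,1],"roll": 0.0,"claw": 28}
  ]
}}

```text
clock: 31.32
position: [0.5787, 0.2899, 0.0021]
tcp_rot: [0.745, 0.667, -0.002, 0.0]
contact_force: [-6.2, -5.5, -0.9]
finger_gap: 0.39
grip_force: 30.0
```

```bash
python3 -c "
from h import *
tray()"
```

```text
tray xy mm [27.9  0.1] z 2.1 F tray [-5.5 -6.1] -0.9 gap 35.8 yaw err -0.0009 t 31.32
```

Call:
{"name": "move_arm", "arguments": {
  "targets": [
    {"dp": [1,0,0],"roll": 0.0,"claw": 28},
    {"dp": [2,0,0],"roll": 0.0,"claw": 28},
    {"dp": [2,0,0],"roll": 0.0,"claw": 28},
    {"dp": [0,0,0.6],"roll": 0.0,"claw": 28},
    {"dp": [-0.5,0,0.8],"roll": 0.0,"claw": 28}
  ]
}}

```text
clock: 31.95
position: [0.5788, 0.29, 0.0018]
tcp_rot: [0.745, 0.667, -0.002, -0.0]
contact_force: [-8.0, -4.1, 3.5]
finger_gap: 0.392
grip_force: 30.0
```

```bash
python3 -c "
from h import *
tray()"
```

```text
tray xy mm [27.9  0.2] z 1.8 F tray [-7.5 -4.9] 3.5 gap 36.0 yaw err -0.0008 t 31.95
```

Call:
{"name": "move_arm", "arguments": {
  "targets": [
    {"dp": [0,0,0],"roll": 0.0,"claw": 48},
    {"dp": [0,0,0],"roll": 0.0,"claw": 56},
    {"dp": [0,0,0],"roll": 0.0,"claw": 56},
    {"dp": [0,0,-10],"roll": 0.0,"claw": 56},
    {"dp": [0,0,-40],"roll": 0.0,"claw": 56}
  ]
}}

```text
clock: 32.58
position: [0.5787, 0.2911, 0.0409]
tcp_rot: [0.745, 0.667, -0.001, -0.0]
contact_force: [0.2, -0.3, 0.9]
finger_gap: 0.609
grip_force: 0.0
```

Call:
{"name": "move_arm", "arguments": {
  "targets": [
    {"dp": [0,0,-30],"roll": 0.0,"claw": 60},
    {"dp": [-30,-10,-60],"roll": 0.0,"claw": 60},
    {"dp": [-60,-20,-60],"roll": 0.0,"claw": 60},
    {"dp": [-60,-20,-60],"roll": 0.0,"claw": 60},
    {"dp": [-60,-20,-60],"roll": 0.0,"claw": 60}
  ]
}}

```text
clock: 33.2
position: [0.554, 0.235, 0.1023]
tcp_rot: [0.745, 0.667, 0.001, -0.0]
contact_force: [0.5, 0.9, 0.3]
finger_gap: 0.655
grip_force: 0.0
```

```bash
python3 snap.py w5; python3 -c "
from h import *
b=cv2.imread('pics/w5.png')
cv2.imwrite('pics/w5b.png',cv2.resize(b[10:210,160:360],None,fx=3,fy=3,interpolation=cv2.INTER_CUBIC))
tray()
"
```

```text
tray xy mm [  9.1 -56.7] z 102.0 F tray [-0.5  0.2] 0.1 gap 60.0 yaw err 0.0007 t 33.25
```

View pics/w5b.png

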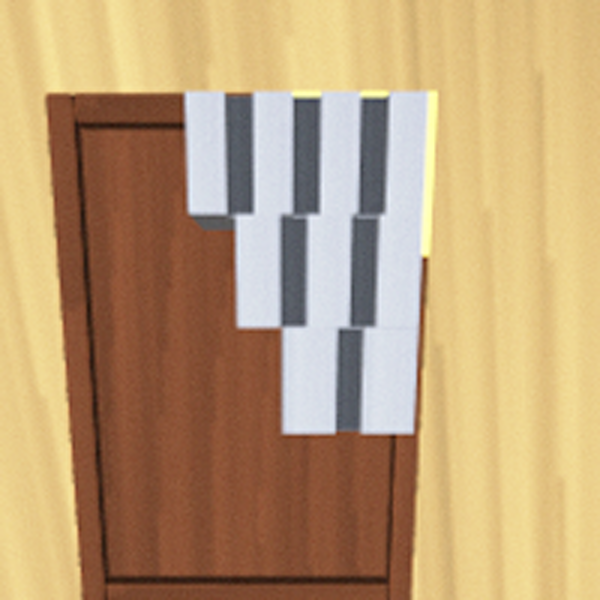

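w5 shows all three upright and packed from the brass corner, with their +x ends in line: long (427,92)→(422,214), mid (421,215)→(418,326), short (418,328)→(414,434). I'll check the gaps numerically.

```bash
python3 -c "
from h import *
m=np.load('pics/w5.npz');o=np.array((160,10))
P=[fit(m,[(428,92),(422,214),(189,214),(185,92)],.06,.028,.049,3,o),fit(m,[(421,214),(418,326),(236,327),(234,214)],.048,.028,.049,3,o),fit(m,[(418,328),(414,434),(282,434),(281,328)],.036,.028,.049,3,o)]
y=P[0][2];c,s=np.cos(T[2]),np.sin(T[2])
for p,l in zip(P,(.06,.048,.036)):
    d=p[:2]-T[:2];print('tray: end x',round((c*d[0]+s*d[1]+l/2)*1000,1),'y',round((-s*d[0]+c*d[1])*1000,1),'yaw err',round(p[2]-T[2],3))
"
```

```text
fit [ 0.5737  0.3468 -0.1084] res px [ 0.3 -0.1  0.4  0.2 -0.4  0.2 -0.3 -0.1] edges [27.8, 59.4, 27.8, 59.6]
fit [ 0.5765  0.3186 -0.104 ] res px [ 0.3 -0.4 -0.2  0.3 -0.   0.2 -0.1 -0.1] edges [27.5, 48.2, 27.8, 47.7]
fit [ 0.5796  0.2898 -0.1052] res px [-0.1 -0.  -0.3 -0.1  0.   0.   0.3  0.1] edges [28.1, 36.3, 28.1, 36.3]
tray: end x 46.7 y 56.1 yaw err 0.001
tray: end x 46.5 y 28.4 yaw err 0.005
tray: end x 46.8 y 0.2 yaw err 0.004
```

```bash
python3 -c "
from plant import *
print(hand_in())"
```

```text
the job is handed in; nothing more can be done
None
```

The three grooved blocks are packed upright in the wooden tray from the brass corner in the order long, mid, short, each with one end against the long rim (gaps under about 0.5 mm in the last picture). I handed the job in at about 33 s with the robot clear, and the round die, six-sided die and nut were not touched.

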